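# Press the dowel pin home with the palm press

## Task

A lever arm lies in the guide of the small palm press with its dowel pin still standing proud. Push the arm straight in along the guide until its round end sits against the V stop, so that the pin is under the ram, then push the spring-loaded palm head all the way down to its stop so that the pin goes in flush, and let the head come back up. Leave the arm against the stop and leave the other things on the bench where they are.

Things in the scene. Friction and masses are not known exactly. Their poses are not given: they have to be found in the camera images.
- palm_press: Grey bench palm press, fixed; bed plate 225 x 112 x 18 mm (x -140 to 85). Origin on the ram axis at bench level; z up, +x along the guide towards the V stop (the arm is pushed along +x). C-frame upright 118 mm high at x 47 to 75; boss round the ram 41 mm wide, 80 to 118 mm up. Two guide rails on the bed, 11 mm high, 39 mm apart, x -72 to 2; the bed in front of them is clear.
- press_axis (a point): Fixed point on the ram's axis, 36 mm above the bench: where the mouth of the pin hole (top face of the arm) is when the arm sits against the V stop. Axes as palm_press.
- palm_top (a point): Centre of the top of the black mushroom-shaped palm head (54 mm in diameter); 181 mm above the bench when the head is up; moves with it.
- palm_head (a joint): Travel of palm head and ram: 0 = up (held by the spring), 0.022 m = down on its stop. Pushing takes 3 N at first, 9 N at the stop, and some 7 N more while the punch (14 mm in diameter) drives the pin; about 20 N is enough. The punch starts 22 mm above the arm's top face and ends level with it.
- lever_arm: Loose flat steel lever arm in the guide: 114 x 36 x 18 mm, 0.35 kg, one end round (18 mm radius), the other square. Origin on its underside on the pin's axis, the centre of the round end; z up, +x towards the round end, square end at x = -96 mm. It lies on the bed (underside 18 mm above the bench), 22 to 50 mm short of the stop at the start.
- lever_front (a point): Centre of the square end face of lever_arm, at half its thickness: the face to push on. Sliding the arm takes 2 to 6 N.
- lever_pin_hole (a point): Centre of the pin hole's mouth, on the top face of lever_arm (on the pin's axis).
- lever_pin (a joint): How far the aluminium-coloured dowel pin (10 mm in diameter) of lever_arm has been driven in: 0 = standing 14 mm proud, 0.014 m = flush with the top face. Starts between 0 and 0.004.
- finished_arm: A second, finished lever arm of the same size lying on the bench beside the press, its pin already flush. Not to be disturbed. Origin and axes as lever_arm.
- paste_tin: Tin of assembly paste, 70 mm in diameter, 55 mm high; origin under its centre. Not to be disturbed.
- caliper: Steel caliper, 220 x 62 x 13 mm, lying flat; origin under its centre. Not to be disturbed.

How it is judged (in metres and radians):
On the way, in this order (a step that is already met when the one before it is completed fails the run):
1. the arm is pushed in against the V stop (pin axis within 5 mm of the ram axis) with its pin still proud (horizontal distance between lever_pin_hole and press_axis below 0.005 m and value of joint lever_pin below 0.008 m), for 0.2 s.
2. the palm head is down on its stop (within 1.5 mm) with the arm against the V stop, and the pin is in (value of joint palm_head above 0.0205 m and value of joint lever_pin above 0.012 m and horizontal distance between lever_pin_hole and press_axis below 0.005 m), for 0.1 s.
At the end, for the whole second after the job is handed in: The pin is flush (driven in to within 2 mm), the palm head is back up (within 2 mm), and the arm lies flat and at rest on the bed against the V stop, its pin hole within 5 mm of the ram's axis (value of joint lever_pin above 0.012 m and value of joint palm_head below 0.002 m and horizontal distance between lever_pin_hole and press_axis below 0.005 m and z of lever_pin_hole in the frame of press_axis below 0.003 m and angle between lever_arm's own z axis and vertical below 0.05 rad and linear speed of lever_arm below 0.01 m/s); the robot touches nothing.
It fails at once if the finished arm, the paste tin or the caliper is moved more than 20 mm (distance of any of finished_arm, paste_tin, caliper from where it was at the start of the episode above 0.02 m).
It also fails if it takes over 46 s, if anything falls off the work surface, if the arm or the gripper's body presses on something with over 40 N, if the wrist force passes 120 N, or if a joint passes its speed limit or range.

## Robot

A 6-joint arm with a two-finger parallel gripper is mounted at the origin on a cart in front of the work surface, level with it; the furniture and walls round the work are solid. World frame = base frame: x ahead of the robot, y to its left, z up, the work surface at z = 0. Lengths are in m, angles in degrees, forces in N, time in s.
With the tool pointing down it reaches from about 0.325 to 0.85 m from the base axis. Payload 15.5 kg.
Tool frame: the origin (TCP) lies at the very end of the fingers, on their centre line; the grasp point (between the pads) lies arm.grip_depth behind it (arm.grip_depth is the distance from the TCP to the grasp point, in m); z points along the fingers, y is the line along which they close (so a half turn about z gives the same grasp; the last joint's range is limited). The gripper opens to 91 mm and grips with 3 to 60 N. Pads are 32 mm wide; open, the fingers measure 118 mm over their backs; the gripper's body (76 mm by 178 mm) begins 60 mm behind the grasp point.
Start: joints at [-70.502, 28.281, 77.091, -0, 74.628, -5.472], TCP at [0.264, -0.567, 0.214] pointing down, gripper open.
Joint ranges: [-166.48, 166.48], [-47.26, 123.95], [12.59, 153.08], [-70.14, 250.14], [6.76, 159.57], [-176.63, 176.63]. Speed limits (degrees/s): [108.29, 108.29, 147.25, 172.46, 172.46, 172.46].

## Interface

Orientations are given as a 3x3 rotation matrix whose columns are the frame's x, y, z axes.
In Python, from rig import arm gives the robot as it stands. Calls block until the motion is done:
- arm.move_to(position, orientation): joint-space move of the TCP to a pose.
- arm.move_l(position, orientation=None, feed=0.15): straight line of the TCP; orientation=None keeps the orientation; feed is the mean speed in m/s.
- arm.move_joints(angles): joint-space move.
- arm.grip(opening): finger opening in m; the grip force is fixed at half the most; returns when the fingers have stopped.
- arm.sleep(seconds).
- arm.solve_ik(position, orientation): joint angles nearest the present ones, or None.
- arm.snapshot(name): name is "scene" or "top" or "wrist"; returns the picture (384x512x3 uint8, red, green, blue); there is no depth.
- arm.get_calibration(name): a dict with "intrinsics" (3x3 intrinsics, pixels), "cam_to_world" (4x4, takes a point from camera to world coordinates). Camera axes: x right, y down, z forward; pixel columns grow to the right and rows downward; lengths in m; the calibration is good to about 2 mm. A picture is of the moment at which its call begins: read the wrist's pose just before it. get_calibration takes no time and is no camera call; for the wrist camera it gives the pose at the moment of the call.
A pose or a line that the arm cannot do raises arm.Unreachable and nothing moves.
- arm.sign_off(): hands the job in; it is judged then, once.
Readings, each from a call of its own:
- arm.current_t(): time.
- arm.current_joint_positions(): joint angles.
- arm.current_dq(): joint speeds.
- arm.current_tau(): joint torques, N m.
- arm.current_ee_pos(): TCP position.
- arm.current_tool_rot(): TCP orientation.
- arm.current_force(): force on the tool from outside, world axes, zero at the start.
- arm.current_torque(): the same for the moment, N m.
- arm.current_width(): finger opening in m.
- arm.current_grasp_force(): force on a finger pad.
Only numpy, scipy, OpenCV 4.12 (cv2) and the standard library are available. Lean on these libraries where they do the work, as an engineer would, in place of code of your own. Each camera call takes 0.05 s, during which the arm holds its last target. There are 200 camera calls.

## Working session

There is one attempt and no reset: what is moved stays moved. The work goes in short steps, each a Python script; the robot and the scene stay as the last script left them, time stands still between calls to the robot, and variables do not carry over. Pictures are saved under pics/ and viewed, at most 10 in all, crops included, and the job is handed in when it is done.

```bash
mkdir -p pics; ls; python3 - <<'E'
from rig import arm
import cv2,numpy as np
for n in("scene","top"):
    im=arm.snapshot(n); cv2.imwrite(f"pics/{n}0.png",im[:,:,::-1]); c=arm.get_calibration(n); print(n,np.round(c["intrinsics"],1).tolist(),np.round(c["cam_to_world"],3).tolist())
print(arm.grip_depth,arm.current_t(),arm.current_tool_rot())
E
```

```text
pics
scene [[438.3, 0.0, 260.3], [0.0, 438.3, 186.8], [0.0, 0.0, 1.0]] [[-0.77, -0.244, 0.589, -0.125], [-0.638, 0.32, -0.701, 0.641], [-0.017, -0.915, -0.402, 0.579], [0.0, 0.0, 0.0, 1.0]]
top [[370.9, 0.0, 255.1], [0.0, 370.9, 196.3], [0.0, 0.0, 1.0]] [[-0.03, -0.999, 0.03, 0.494], [-0.999, 0.031, 0.01, -0.146], [-0.011, -0.029, -1.0, 1.054], [0.0, 0.0, 0.0, 1.0]]
0.0188 0.1 [[ 9.06540435e-01  4.22118830e-01 -3.63693013e-04]
 [ 4.22118973e-01 -9.06539848e-01  1.03785415e-03]
 [ 1.08395573e-04 -1.09437848e-03 -9.99999395e-01]]
```

View pics/top0.png

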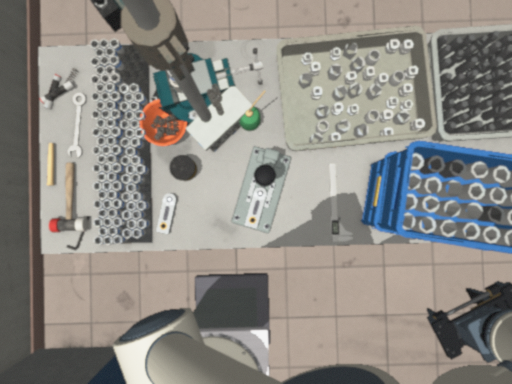

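View pics/scene0.png

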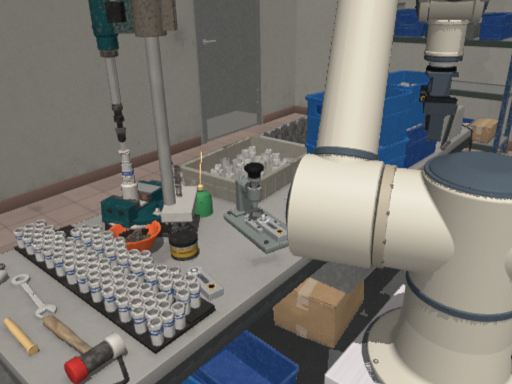

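The top view shows the press at about (262,190), its palm head at (264,174), and the arm's square end near (250,222). The finished arm is at (166,213), the tin at (183,167) and the caliper at (334,200). Next is a closer look from the wrist camera.

```bash
cat >h.py <<'E'
import numpy as np,cv2
from rig import arm
def ray(n,uv,z,c=None):
    c=c or arm.get_calibration(n); T=np.array(c["cam_to_world"]); d=T[:3,:3]@np.linalg.solve(c["intrinsics"],[uv[0],uv[1],1.]); o=T[:3,3]
    return o+d*(z-o[2])/d[2]
def down(yaw): # tool x axis heading yaw (rad), z down
    c,s=np.cos(yaw),np.sin(yaw); return np.array([[c,s,0],[s,-c,0],[0,0,-1.]])
E
python3 - <<'E'
from h import *
im=cv2.imread("pics/top0.png"); cv2.imwrite("pics/topc.png",cv2.resize(im[135:245,215:315],None,fx=5,fy=5,interpolation=cv2.INTER_CUBIC))
print(ray("top",(264,174),.181),ray("top",(249,222),.036))
T=np.array(arm.get_calibration("wrist")["cam_to_world"]); R=arm.current_tool_rot(); print(R.T@(T[:3,3]-arm.current_ee_pos()), R.T@T[:3,:3]); print(arm.get_calibration("wrist")["intrinsics"])
E
```

```text
[ 0.57201898 -0.16004176  0.181     ] [ 0.4544797  -0.11716496  0.036     ]
[ 0.08248793 -0.00018187 -0.17162753] [[ 2.59907523e-04 -9.56774123e-01 -2.90831928e-01]
 [ 9.99999941e-01  3.13545067e-04 -1.37826333e-04]
 [ 2.23057586e-04 -2.90831876e-01  9.56774148e-01]]
[[294.23347295   0.         257.30109838]
 [  0.         294.23347295 192.49692074]
 [  0.           0.           1.        ]]
```

View pics/topc.png

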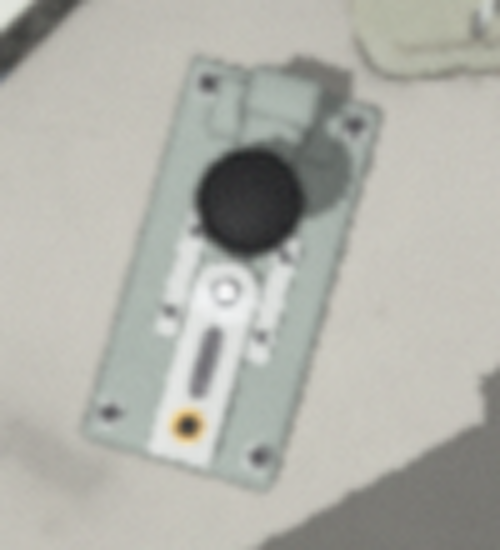

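The zoomed crop shows the pin at crop (225,291), the head at (249,201) and the square end at (180,458). The bed corners are (88,433), (267,487), (380,112) and (195,60).

```bash
python3 - <<'E'
from h import *
f=lambda p,z: ray("top",(p[0]/5+215,p[1]/5+135),z)
C=[f(p,.018)[:2] for p in [(88,433),(267,487),(380,112),(195,60)]]
for a in range(4): print(np.linalg.norm(C[a]-C[(a+1)%4]),end=' ')
u=(C[3]-C[0])+(C[2]-C[1]); yaw=np.arctan2(u[1],u[0]); u/=np.linalg.norm(u)
axis=np.mean(C,0)+u*0.0275
print("yaw",np.degrees(yaw),"axis from bed",axis,"from head",f((249,201),.181))
pin=f((225,291),.049)[:2]; fr=f((182,460),.036)[:2]; n=np.array([-u[1],u[0]])
for p in(pin,fr): print(p,(p-axis)@u,(p-axis)@n)
tcp=axis-u*0.13
R=down(yaw+np.pi); 
p=[*tcp,.26]; q=arm.solve_ik(p,R); print(q)
arm.move_to(p,R); arm.grip(0)
c=arm.get_calibration("wrist"); im=arm.snapshot("wrist"); cv2.imwrite("pics/w1.png",im[:,:,::-1]); print(arm.current_ee_pos(),arm.current_force(),arm.current_t())
E
```

```text
0.10421506198069856 0.2188739656191256 0.10767605764891305 0.21727040142012513 yaw -18.1428393009731 axis from bed [ 0.56950295 -0.16288155] from head [ 0.56912654 -0.16183796  0.181     ]
[ 0.53198769 -0.14967274] -0.03976317452449338 0.0008703493132639168
[ 0.44061776 -0.12332727] -0.13479411519673223 -0.0025454026040241987
[-2.27523173e+01  1.22680447e+01  9.50720807e+01 -2.54444375e-14
  7.26598746e+01 -9.46094780e+01]
[ 0.44596945 -0.12239964  0.26000417] [-0.06446778  0.00864787 -0.69143137] 3.275
```

View pics/w1.png

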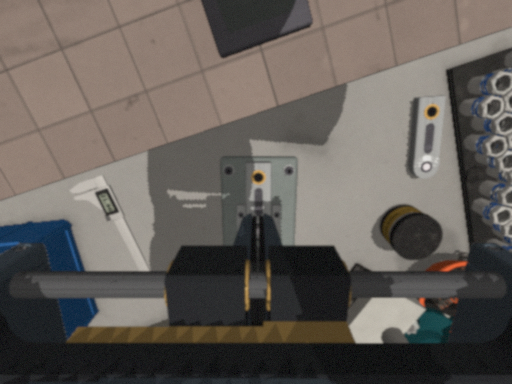

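The wrist view shows the bed's front corners at about (221,157) and (297,157). The arm's square end is at row 163 or so, columns 247–271, with its ring at (258,177). The finger tips are at about (258,215).

```bash
python3 - <<'E'
from h import *
axis=np.array([.5693,-.1624]); y=np.radians(-18.14); u=np.array([np.cos(y),np.sin(y)]); n=np.array([-u[1],u[0]])
for nm,p,z in[("cL",(221,157),.018),("cR",(297,157),.018),("aL",(247,163),.036),("aR",(271,163),.036),("ring",(258,177),.036),("bedL row235",(222,235),.018),("bedR",(294,235),.018)]:
    w=ray("wrist",p,z)[:2]; print(nm,w,(w-axis)@u,(w-axis)@n)
im=cv2.imread("pics/w1.png"); cv2.imwrite("pics/w1c.png",cv2.resize(im[145:245,205:315],None,fx=6,fy=6,interpolation=cv2.INTER_CUBIC))
E
```

```text
cL [ 0.42078095 -0.16812943] -0.13935364733045297 -0.051684581723522055
cR [ 0.45431433 -0.0657473 ] -0.13936257144539232 0.05604929574748344
aL [ 0.43722013 -0.13416634] -0.1343055829391203 -0.014291334029172407
aR [ 0.44741032 -0.10305561] -0.13430786758699648 0.018445764874783895
ring [ 0.46056889 -0.12600879] -0.11465706363092679 0.0007301808426467486
bedL row235 [ 0.53481912 -0.2084287 ] -0.018436563591546835 -0.05447628316212194
bedR [ 0.56929411 -0.10323672] -0.01842549147122147 0.0562209480003535
```

View pics/w1c.png

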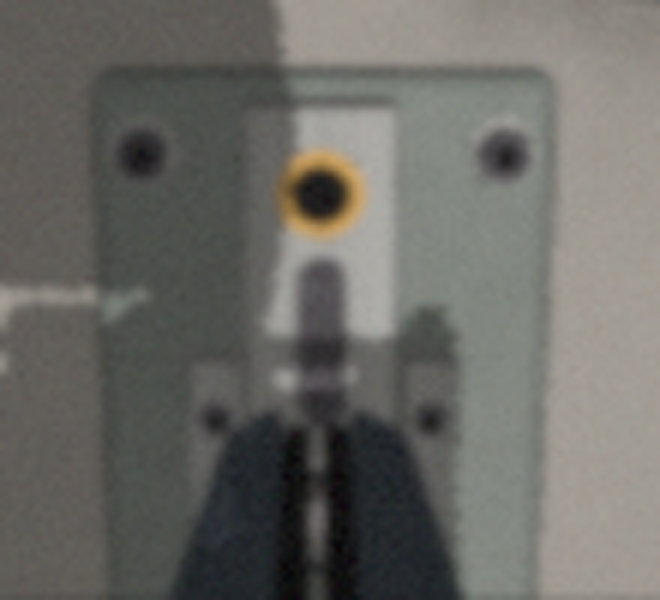

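```bash
cat >>h.py <<'E'
Y=np.radians(-18.14); U=np.array([np.cos(Y),np.sin(Y)]); N=np.array([-U[1],U[0]]); AX=np.array([.5693,-.1624]); R=down(Y+np.pi)
P=lambda a,l,z: [*(AX+U*a+N*l),z]
E
python3 - <<'E'
from h import *
L=.0012
arm.move_to(P(-.178,L,.10),R); arm.move_l(P(-.178,L,.0235),R,.1); f0=arm.current_force()
F=lambda: -(arm.current_force()-f0)[:2]@U
a=-.162; arm.move_l(P(a,L,.0235),R,.06); print(F(),arm.current_t())
log=[]
while a<-.092 and arm.current_t()<20:
    a+=.003 if a<-.125 else .001
    arm.move_l(P(a,L,.0235),R,.04); f=F(); log.append((round(a,4),round(f,1)))
    if f>11: break
print(log,arm.current_t(),(arm.current_ee_pos()[:2]-AX)@U, arm.current_force()-f0)
im=arm.snapshot("top"); cv2.imwrite("pics/t2.png",im[:,:,::-1])
im=arm.snapshot("wrist"); cv2.imwrite("pics/w2.png",im[:,:,::-1])
E
```

```text
-0.5821455918420094 5.3167
[(-0.159, np.float64(-2.0)), (-0.156, np.float64(-0.1)), (-0.153, np.float64(-0.1)), (-0.15, np.float64(-0.2)), (-0.147, np.float64(-0.1)), (-0.144, np.float64(-1.1)), (-0.141, np.float64(-1.5)), (-0.138, np.float64(-0.8)), (-0.135, np.float64(-0.7)), (-0.132, np.float64(-0.7)), (-0.129, np.float64(-0.3)), (-0.126, np.float64(0.5)), (-0.123, np.float64(-0.2)), (-0.122, np.float64(3.0)), (-0.121, np.float64(2.4)), (-0.12, np.float64(1.3)), (-0.119, np.float64(0.2)), (-0.118, np.float64(-0.1)), (-0.117, np.float64(0.1)), (-0.116, np.float64(0.1)), (-0.115, np.float64(0.2)), (-0.114, np.float64(0.0)), (-0.113, np.float64(2.9)), (-0.112, np.float64(7.0)), (-0.111, np.float64(11.6))] 11.5667 -0.1130892495493648 [-11.29316123   2.83772764   9.02061632]
```

Contact held until a stiff stop at TCP -0.113. With the 16 mm finger half-width, the face is at -0.097 against -0.096 expected. I'll back off and check from the first viewpoint.

```bash
python3 - <<'E'
from h import *
L=.0012
arm.move_l(P(-.14,L,.0235),R,.1); arm.move_l(P(-.14,L,.24),R,.25)
c=arm.get_calibration("wrist"); im=arm.snapshot("wrist"); print(arm.current_t())
# metric rectified crop is unnecessary: enlarge only
cv2.imwrite("pics/w3c.png",cv2.resize(im[145:245,205:315,::-1],None,fx=6,fy=6,interpolation=cv2.INTER_CUBIC))
E
```

```text
13.175
```

View pics/w3c.png

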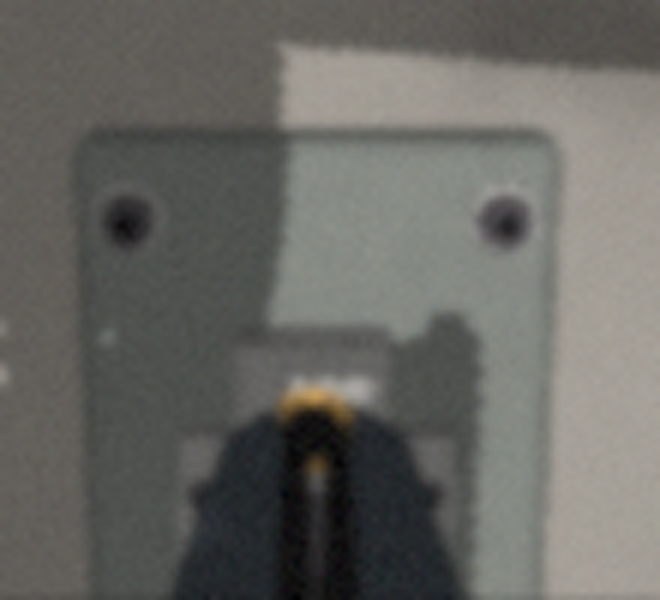

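The arm's front top edge is at crop row ~343 and spans columns 232–390. The bed's front edge is at row ~132.

```bash
python3 - <<'E'
from h import *
for q,z in[((311,343),.036),((318,132),.018)]:
    w=ray("wrist",(q[0]/6+205,q[1]/6+145),z)[:2]; print((w-AX)@U,(w-AX)@N)
arm.move_l(P(-.005,.001,.24),R,.2); arm.move_l(P(-.005,.001,.19),R,.1); f0=arm.current_force()
z=.19; log=[]
while z>.148:
    z-=.002 if z>.165 else .001; arm.move_l(P(-.005,.001,z),R,.04)
    f=(arm.current_force()-f0)[2]; log.append((round(z,3),round(arm.current_ee_pos()[2],4),round(f,1)))
    if f>28: break
arm.sleep(.3); print(log,arm.current_force()-f0,arm.current_ee_pos(),arm.current_t())
E
```

```text
-0.09649881296202502 0.0007925564694091765
-0.14081376951217348 0.002374934646542792
[(0.188, np.float64(0.1884), np.float64(-0.8)), (0.186, np.float64(0.1859), np.float64(-0.8)), (0.184, np.float64(0.1838), np.float64(-1.7)), (0.182, np.float64(0.1819), np.float64(-1.5)), (0.18, np.float64(0.1801), np.float64(2.2)), (0.178, np.float64(0.178), np.float64(2.2)), (0.176, np.float64(0.1761), np.float64(3.0)), (0.174, np.float64(0.1741), np.float64(3.2)), (0.172, np.float64(0.1722), np.float64(4.1)), (0.17, np.float64(0.1703), np.float64(5.4)), (0.168, np.float64(0.1684), np.float64(7.0)), (0.166, np.float64(0.1665), np.float64(7.3)), (0.164, np.float64(0.1645), np.float64(7.8)), (0.163, np.float64(0.1636), np.float64(10.3)), (0.162, np.float64(0.1627), np.float64(10.5)), (0.161, np.float64(0.1617), np.float64(11.6)), (0.16, np.float64(0.1607), np.float64(11.6)), (0.159, np.float64(0.1597), np.float64(11.8)), (0.158, np.float64(0.1592), np.float64(19.2)), (0.157, np.float64(0.1591), np.float64(33.8))] [-7.84461082  3.48393388 32.55612361] [ 0.56512841 -0.15998945  0.15909531] 19.95
```

The head hit its stop at z = 0.159 (22 mm of travel) with 33 N. Now I'll release and check.

```bash
python3 - <<'E'
from h import *
arm.move_l(P(-.005,.001,.24),R,.08); arm.move_l(P(-.17,.001,.24),R,.2)
arm.move_l(P(-.17,.001,.14),R,.2)
im=arm.snapshot("wrist"); q=arm.snapshot("scene"); print(arm.current_t(),arm.current_force())
s=cv2.resize(q[145:265,200:310,::-1],None,fx=3.2,fy=3.2); w=im[:,:,::-1]
cv2.imwrite("pics/end.png",np.hstack([cv2.resize(w,(440,384)),cv2.resize(s,(352,384))]))
E
```

```text
22.8667 [-0.2194683   0.59095301 -0.54312668]
```

View pics/end.png

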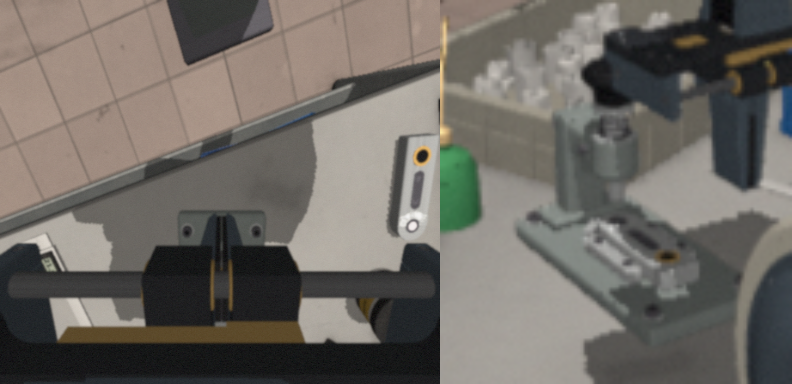

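The right half shows the head back up on its spring at about (610,85) and the arm fully in the guide at about (640,240). The left half shows the finished arm, tin and caliper undisturbed, and the robot is clear.

```bash
python3 -c "
from rig import arm
print(arm.sign_off())"
```

```text
the job is handed in; nothing more can be done
None
```

I pushed the lever arm in against the V stop, pressed the palm head down to its 22 mm stop, let it come back up and handed the job in about 23 s into the 46 s limit; I didn't see the pin itself afterwards, so "flush" rests on the full head travel.

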